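Fit the test gauge to a bench air manifold and put it under pressure

ROBOT

A 6-joint arm with a two-finger parallel gripper is mounted at the origin on the work surface. World frame = base frame: x ahead of the robot, y to its left, z up, the work surface at z = 0. Lengths are in m, angles in rad, forces in N, time in s.
With the tool pointing down it reaches from about 0.3 to 0.775 m from the base axis. Payload 14.6 kg.
Tool frame: the origin (TCP) lies midway between the tips of the shut fingers; the grasp point (between the pads) lies 19 mm behind it; z points along the fingers, y is the line along which they close (so a half turn about z gives the same grasp; the last joint's range is limited). The gripper opens to 85 mm and grips with 20 to 120 N. Pads are 22 mm wide; open, the fingers measure 114 mm over their backs; the gripper's body (76 mm by 85 mm) begins 54 mm behind the grasp point. The pads swing forward as they close: fully open they stand 13 mm farther back than shut.
Start: joints at [-1.2, 0.3, 1.521, -0, 1.321, -0.067], TCP at [0.233, -0.498, 0.192] pointing down, gripper open.
Joint ranges: [-3.03, 3.03], [-0.79, 2.21], [0.23, 2.52], [-1.04, 4.18], [0, 3.07], [-2.55, 2.55]. Speed limits (rad/s): [2.22, 2.22, 2.57, 3.14, 3.14, 3.14].

INTERFACE

Orientations are given as a unit quaternion [x, y, z, w].
In Python, from plant import env gives the robot as it stands.
- The arm moves only by the tool play_rows, never from a script. Its argument "deltas" is a list of rows, each an object with "hand": the closure, from 0 (fully open) to 1 (shut); "translation": the shift along the tool's x, y, z in mm, a list of three; "twist": the turn, a rotation vector about the tool's x, y, z in rad, a list of three. In form: [{"hand": hand, "translation": [x, y, z], "twist": [wx, wy, wz]}, ...]. A call has exactly 5 rows; each row shifts and turns the commanded pose from where the row before left it, along the tool's axes as they then stand; what a row does not reach is not made up. A row lasts 1/12 s, in which the tool goes at most 41.7 mm and 7.16 degrees, less where a joint would pass 70% of its speed; a pose out of reach is approached as far as the arm can. A call with a gripper value outside its range is refused whole. The fingers move at their own pace and stop on an object; the grip force is fixed at half the most. Time passes only in rows, so rows that do not move let the fingers close, or fill a call up. It gives the time, the measured TCP pose, the force, the opening and the grip force at its end, in the units of the state.
- env.state(): the state, without advancing time (a new reading comes with each control period).
- env.grab_frame(name): name is "scene" or "top" or "wrist"; returns a dict with "pixels" (384x512x3 uint8, red, green, blue), "fx", "fy", "cx", "cy" (pixels), "extrinsics" (4x4, takes a point from camera to world coordinates); the wrist camera has in their place "mount" (4x4, takes a point from camera to tool coordinates, whose origin is the TCP and whose axes are the flange's). Camera axes: x right, y down, z forward; pixel columns grow to the right and rows downward; lengths in m; the calibration is good to about 2 mm. A picture is of the moment at which its call begins: read the wrist's pose just before it. There is no depth.
- env.job_done(): hands the job in; it is judged then, once.
Trained networks look in a picture, given as the dict that the camera call returned (one of the last four; its "shot" number tells which), for a name from the list of things; names that differ only in an ending like _2 or _b are one class to them, and where a whole thing is asked for, a point or a joint stands for the part that bears it (a point fixed in the world has none). Each returns a list of dicts, best first, with "confidence" (0 to 1); they miss things now and then, are a little off and sometimes report something else, mostly with a low value. They report only what shows in the picture. A call takes as long as a camera call.
- env.find_in(picture, name): "centre" ([x, y, z] in m, in the coordinates of the camera as it stood for that picture, good to about 4 mm: the middle of the surface that is visible of it).
The state is a dict: "time": time; "joint_pos": joint angles; "qd": joint speeds; "joint_efforts": joint torques, N m; "tcp_pos": TCP position; "orientation": TCP orientation; "ft_force": force on the tool from outside, world axes, zero at the start; "moment": the same for the moment, N m; "finger_gap": finger opening in m; "gripper_force": force on a finger pad.
Only numpy, scipy, OpenCV 4.12 (cv2) and the standard library are available. Lean on these libraries where they do the work, as an engineer would, in place of code of your own. Each camera call takes 0.05 s, during which the arm holds its last target. There are 200 camera calls.

TASK

Get the bench air manifold ready for a pressure check: shut the open drain valve, and plug the test gauge from the wooden block fully home into the upright quick coupler. Only then open the supply valve, turning each handle right up to its stop, and leave the gauge upright in the coupler and everything else on the bench where it is.

Things in the scene. Friction and masses are not known exactly. Their poses are not given: they have to be found in the camera images.
- manifold: Air manifold bolted to the bench: steel plate 310 x 100 mm; level steel pipe 21 mm thick along this body's y, its axis 60 mm up; brass supply valve 85 mm along -y, at the end where the pipe turns down in an elbow; drain valve 85 mm along +y, at the end with a brass silencer; upright quick coupler in the middle. Origin on the bench under the coupler, z up.
- coupler_mouth (a point): Centre of the coupler's open upper rim, 118 mm above the bench (axes as manifold). A steel socket 36 mm wide at the rim, straight up; its mouth is flared, about 22 mm wide, narrowing in 5 mm to a round bore of 16.5 mm, 34 mm deep. A spring plunger in the bore's -x side, 14.5 mm down, gives way to a plug (10 to 15 N down), then springs into its groove.
- supply_stem (a point): Point on the vertical turning axis of the supply valve, level with the middle of its handle's grip, 108 mm above the bench. Fixed; axes as manifold.
- supply_handle (a point): Middle of the black grip (60 mm long, 22 wide, 12 thick) of the supply valve's handle, 80 mm from the stem and 108 mm above the bench. The handle is a level steel lever reaching 108 mm from the stem, lower (to 14 mm below the grip's middle) near the stem; it points from the stem along this point's -x.
- supply (a joint): Supply handle's angle, rad. 0: shut, handle across the pipe, pointing along the manifold's -x. 1.571: fully open, in line with the pipe, pointing outwards along the manifold's -y. Opens anticlockwise seen from above. Hard stops at both ends; takes about 0.35 Nm (4 to 5 N at the grip) to turn and stays where left. Starts shut (0 to 0.04).
- drain_stem (a point): Point on the vertical turning axis of the drain valve, level with the middle of its handle's grip, 108 mm above the bench. Fixed; axes as manifold.
- drain_handle (a point): Middle of the grip of the drain valve's handle, the same lever as the supply's: 80 mm from the stem, 108 mm above the bench. The handle points from the stem along this point's -x.
- drain (a joint): Drain handle's angle, rad. 0: shut, handle across the pipe, pointing along the manifold's +x. 1.571: fully open, in line with the pipe, pointing outwards along the manifold's +y. Shuts clockwise seen from above. Hard stops at both ends; as stiff as the supply and stays where left. Starts open or nearly so (1.2 to 1.57).
- gauge_case (a point): Test gauge, upright and loose in one hole of the wooden block: centre of its round steel case (64 mm across, 30 mm thick, flat faces, white dial on one), 66 mm above its shoulder, 96 mm above its plug's tip. x is the axis of the case, square to the flat faces (dial on -x); z up. 0.2 to 0.34 kg. Below the case a brass neck and hexagon 22 mm wide, then flange and plug.
- gauge_shoulder (a point): Underside of the gauge's flange (30 mm across, 6 mm thick) on the gauge's axis; z up along it. The steel plug reaches 30 mm below it: 15 mm thick, the nose tapered over 5 mm to 8 mm, with a groove. In the block this shoulder rests on the block's top; fully home it rests on the coupler's rim.
- block: Wooden block fixed to the bench, 235 x 75 mm, 46 mm high, with three holes of 19 mm, 80 mm apart in a row along its x; origin under its centre. Gauge, nozzle and blanking plug stand in the holes, in any order. It may be on either side of the manifold.
- nozzle_mid (a point): Blow nozzle, bystander: slim aluminium nozzle 22 mm wide, upright in a hole of the block, its tip 86 mm above the block's top; this point is on its axis, 43 mm above the block's top.
- blank_mid (a point): Blanking plug, bystander: brass hexagon 26 mm wide, upright in a hole of the block, 34 mm tall above the block's top; this point is on its axis, 17 mm above the block's top.
- psu: Bench power supply, bystander: aluminium box 100 (x) x 140 (y) mm, 90 mm high, black terminals on its -x face; origin under its centre, z up. 1.4 kg.
- cutters: Side cutters, bystander, lying flat: 135 mm long along x, about 60 mm wide, 14 mm high; origin on the bench near their pivot, black handles towards -x.

How it is judged:
By the outcome, as a careful person would: the job done as asked, in the order asked, and still so for the second after the job is handed in, with the robot touching nothing.
It also fails if it takes over 67 s, if anything falls off the work surface, if the arm or the gripper's body presses on something with over 40 N, if the wrist force passes 120 N, or if a joint passes its speed limit or range.

## Working session

There is one attempt and no reset: what is moved stays moved. The work goes in short steps, Python scripts to look and compute and a tool call to move; the robot and the scene stay as the last step left them, time stands still between calls to the robot, and variables do not carry over. Pictures are saved under pics/ and viewed, at most 10 in all, crops included, and the job is handed in when it is done.

Besides the shell and the picture viewer there is one more tool, called after "Request:" in YAML: its name, and indented under it one key for each argument. play_rows: Moves the arm, as the interface text tells. Its arguments: {"type":"object","properties":{"deltas":{"type":"array","items":{"type":"object","properties":{"hand":{"type":"number"},"translation":{"type":"array","items":{"type":"number"}},"twist":{"type":"array","items":{"type":"number"}}}}}},"required":["deltas"]}

```bash
mkdir -p pics; ls
cat > h.py <<'E'
import numpy as np, cv2
from scipy.spatial.transform import Rotation as R
from plant import env
def shot(cam,save=None):
    s=env.state(); f=env.grab_frame(cam)
    if cam=='wrist':
        T=np.eye(4);T[:3,:3]=R.from_quat(s['orientation']).as_matrix();T[:3,3]=s['tcp_pos'];E=T@np.array(f['mount'])
    else: E=np.array(f['extrinsics'])
    f['E']=E
    if save: cv2.imwrite('pics/'+save,cv2.cvtColor(np.asarray(f['pixels']),cv2.COLOR_RGB2BGR))
    return f
def find(f,n,k=1):
    return [( (f['E'][:3,:3]@np.array(d['centre'])+f['E'][:3,3]).round(4).tolist(),round(d['confidence'],2)) for d in env.find_in({k:v for k,v in f.items() if k!='E'},n)[:k]]
def ray(f,u,v,z):
    d=f['E'][:3,:3]@np.array([(u-f['cx'])/f['fx'],(v-f['cy'])/f['fy'],1]);o=f['E'][:3,3]
    return (o+d*(z-o[2])/d[2]).round(4)
def px(f,p):
    c=np.linalg.inv(f['E'])@np.r_[p,1]; return [f['fx']*c[0]/c[2]+f['cx'],f['fy']*c[1]/c[2]+f['cy']]
E
python3 - <<'E'
from h import *
fs={c:shot(c,c+'0.png') for c in('scene','top')}
for c,f in fs.items():
    print(c,f['E'].round(3).tolist(),f['fx'],f['cx'],f['cy'])
    for n in ['manifold','coupler_mouth','supply_handle','drain_handle','gauge_case','gauge_shoulder','block','nozzle_mid','blank_mid','psu','cutters']:
        print(n,find(f,n,2))
print(env.state())
E
```

```text
pics
scene [[-0.759, 0.477, -0.443, 0.991], [0.65, 0.541, -0.533, 0.456], [-0.014, -0.693, -0.721, 0.777], [0.0, 0.0, 0.0, 1.0]] 430.52662582428303 257.25347105609717 199.29534508130916
manifold [([0.537, -0.1784, 0.0212], 0.79)]
coupler_mouth [([0.5365, -0.1849, 0.0208], 0.55)]
supply_handle [([0.5265, -0.2868, 0.1057], 0.6), ([0.8016, 0.0682, 0.0917], 0.21)]
drain_handle [([0.4854, -0.0555, 0.1063], 0.65)]
gauge_case []
gauge_shoulder [([0.4616, 0.1376, 0.1211], 0.67)]
block [([0.5629, 0.1678, 0.0441], 0.86), ([0.5239, -0.2807, 0.1038], 0.42)]
nozzle_mid [([0.5335, 0.1571, 0.0705], 0.66)]
blank_mid [([0.613, 0.1835, 0.0678], 0.6)]
psu [([0.8003, 0.0683, 0.0937], 0.82)]
cutters [([0.4039, 0.0023, 0.0137], 0.88)]
top [[0.007, -0.985, 0.173, 0.431], [-1.0, -0.002, 0.031, -0.045], [-0.03, -0.173, -0.984, 1.019], [0.0, 0.0, 0.0, 1.0]] 408.5460476262134 250.64677439461414 196.58381721132832
manifold [([0.5278, -0.1976, 0.0057], 0.76), ([0.4489, 0.1257, 0.1362], 0.6)]
coupler_mouth [([0.5268, -0.1981, 0.0069], 0.92), ([0.4, 0.0035, 0.0112], 0.41)]
supply_handle [([0.5208, -0.2884, 0.1118]
[... 441 characters left out ...]
e': 1.2, 'joint_pos': array([-1.19963704e+00,  2.99922360e-01,  1.52100664e+00, -1.44313454e-05,
        1.32070895e+00, -6.66157877e-02]), 'qd': array([ 0.00028574, -0.00057645,  0.00059306,  0.00056386,  0.00026683,
        0.00042528]), 'joint_efforts': array([-5.65278606e-04, -5.43365657e+01, -3.61983025e+01,  5.75434825e-06,
        5.29794561e-04,  1.80949860e-05]), 'tcp_pos': array([ 0.23313896, -0.49812488,  0.1922655 ]), 'orientation': array([ 9.76139230e-01,  2.17145581e-01, -1.03453795e-05, -2.13240384e-05]), 'ft_force': array([ 0.71096136, -0.03247757, -0.11204304]), 'moment': array([-0.00260112, -0.05133615,  0.00530796]), 'gripper_force': 0.0, 'finger_gap': 0.08515952592996888}
```

View pics/scene0.png

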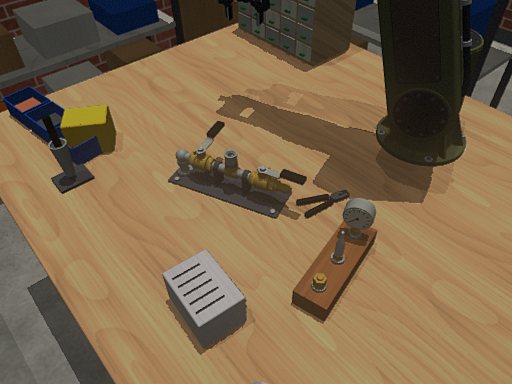

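View pics/top0.png

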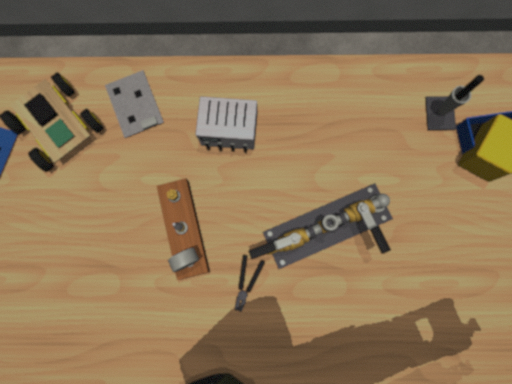

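The scene view shows the manifold mid-bench and the block with the gauge at its near end, dial facing the camera. In the top view the coupler is at about (332,222), the supply stem at (368,208) with its grip end at (383,248), the drain stem at (292,240) with its grip at (262,249), and the gauge case at (184,260).

Run:
```python
from h import *
f=shot('top')
for n,u,v,z in [('coup',332,222,.118),('sup',369,208,.108),('supgrip',378,237,.108),('dr',290,240,.108),('drgrip',263,249,.108),('gauge',184,260,.130),('nozzletip',178,226,.13),('blank',173,194,.08),('elbow',383,202,.06),('caseL',170,264,.112),('caseR',199,255,.112)]: print(n,ray(f,u,v,z))
w=shot('wrist'); print(w['mount'],w['fx'])
```

```text
coup [ 0.5331 -0.1969  0.118 ]
sup [ 0.566  -0.2816  0.108 ]
supgrip [ 0.5014 -0.2986  0.108 ]
dr [ 0.4937 -0.1048  0.108 ]
drgrip [ 0.4736 -0.045   0.108 ]
gauge [0.4479 0.1257 0.13  ]
nozzletip [0.5215 0.1415 0.13  ]
blank [0.602  0.1668 0.08  ]
elbow [ 0.5875 -0.3274  0.06  ]
caseL [0.4393 0.1598 0.112 ]
caseR [0.4594 0.0962 0.112 ]
[[-1.19880935e-04 -9.57597663e-01 -2.88108837e-01  7.33126001e-02]
 [ 9.99999992e-01 -1.29085970e-04  1.29516625e-05  2.74575677e-04]
 [-4.95932904e-05 -2.88108833e-01  9.57597670e-01 -1.81058136e-01]
 [ 0.00000000e+00  0.00000000e+00  0.00000000e+00  1.00000000e+00]] 318.287881838116
```

Request:
play_rows:
  deltas:
    - {"hand":1,"translation":[24.5,-22,-4],"twist":[0,0,0.05]}
    - {"hand":1,"translation":[24.5,-22,-4],"twist":[0,0,0]}
    - {"hand":1,"translation":[24.5,-22,-4],"twist":[0,0,0]}
    - {"hand":1,"translation":[24.5,-22,-4],"twist":[0,0,0]}
    - {"hand":1,"translation":[24.5,-22,-4],"twist":[0,0,0]}

```text
time: 1.72
tcp_pos: [0.3038, -0.3479, 0.2125]
orientation: [0.981, 0.193, 0.0, 0.0]
ft_force: [0.5, 0.4, 0.0]
finger_gap: 0.0255
gripper_force: 0.0
```

Request:
play_rows:
  deltas:
    - {"hand":1,"translation":[24.5,-22,-4],"twist":[0,0,0]}
    - {"hand":1,"translation":[24.5,-22,-4],"twist":[0,0,0]}
    - {"hand":1,"translation":[24.5,-22,-4],"twist":[0,0,0]}
    - {"hand":1,"translation":[24.5,-22,-4],"twist":[0,0,0]}
    - {"hand":1,"translation":[24.5,-22,-4],"twist":[0,0,0]}

```text
time: 2.13
tcp_pos: [0.3756, -0.1996, 0.2327]
orientation: [0.981, 0.193, 0.0, 0.0]
ft_force: [0.5, -1.0, 0.3]
finger_gap: 0.0
gripper_force: 0.0
```

Request:
play_rows:
  deltas:
    - {"hand":1,"translation":[24.5,-22,-4],"twist":[0,0,0]}
    - {"hand":1,"translation":[24.5,-22,-4],"twist":[0,0,0]}
    - {"hand":1,"translation":[24.5,-22,-4],"twist":[0,0,0]}
    - {"hand":1,"translation":[12,-11,-4],"twist":[0,0,0]}
    - {"hand":1,"translation":[0,0,0],"twist":[0,0,0]}

```text
time: 2.55
tcp_pos: [0.4264, -0.0951, 0.249]
orientation: [0.981, 0.194, 0.001, 0.0]
ft_force: [-0.4, -0.5, -0.4]
finger_gap: -0.0001
gripper_force: 0.0
```

Run:
```python
from h import *
f=shot('wrist','w1.png'); s=env.state(); print(s['time'],s['tcp_pos'],s['orientation'],s['ft_force'],s['finger_gap'])
for n in ['manifold','coupler_mouth','supply_stem','drain_stem','supply_handle','drain_handle','gauge_case','gauge_shoulder','nozzle_mid']: print(n,find(f,n,2))
```

```text
2.6 [ 0.42577093 -0.0964729   0.24854073] [9.81006649e-01 1.93973885e-01 2.57427040e-04 1.39546000e-04] [-0.35357447 -0.30306431 -0.36114486] -0.00018605651311071641
manifold [([0.5242, -0.193, 0.061], 0.88), ([0.521, -0.2872, 0.1069], 0.41)]
coupler_mouth [([0.5295, -0.1975, 0.0608], 0.57)]
supply_stem [([0.5261, -0.1967, 0.0611], 0.93)]
drain_stem [([0.5294, -0.1914, 0.0564], 0.7)]
supply_handle [([0.5179, -0.2859, 0.1081], 0.76)]
drain_handle [([0.4794, -0.065, 0.1161], 0.75)]
gauge_case [([0.4544, 0.1169, 0.1353], 0.77)]
gauge_shoulder [([0.4519, 0.1176, 0.1391], 0.8)]
nozzle_mid []
```

View pics/w1.png

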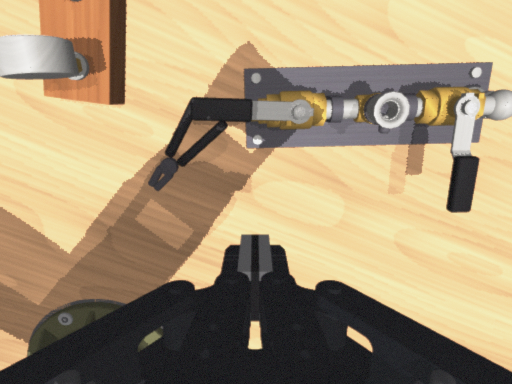

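The wrist view shows the coupler mouth at (391,109), the drain stem bolt at (302,111) and its grip from (194,109) to (251,110), the supply stem at (468,106) and its grip at (463,184).

Run:
```python
from h import *
f=shot('wrist')
for n,u,v,z in [('coup',391,109.5,.118),('sup',468,106,.108),('supgrip',463,184,.112),('dr',302,111,.108),('drgrip',222,110,.112),('p1',256,77,0.006),('p2',476,72,.006),('p3',257,141,.006)]: print(n,ray(f,u,v,z))
a=ray(f,468,106,.108);b=ray(f,302,111,.108);print(np.linalg.norm(a-b),np.arctan2(*(b-a)[1::-1])-np.pi/2,(a+b)/2)
s=env.state();print(s['tcp_pos'])
```

```text
coup [ 0.5311 -0.1946  0.118 ]
sup [ 0.5635 -0.2664  0.108 ]
supgrip [ 0.4943 -0.3024  0.112 ]
dr [ 0.4982 -0.1186  0.108 ]
drgrip [ 0.4698 -0.046   0.112 ]
p1 [ 0.5156 -0.0633  0.006 ]
p2 [ 0.6245 -0.3151  0.006 ]
p3 [ 0.4422 -0.0947  0.006 ]
0.16158257950657928 0.4160250117730002 [ 0.53085 -0.1925   0.108  ]
[ 0.42519465 -0.09783877  0.24826189]
```

Request:
play_rows:
  deltas:
    - {"hand":1,"translation":[4,-14,20],"twist":[0,0,-0.02]}
    - {"hand":1,"translation":[4,-14,32],"twist":[0,0,0]}
    - {"hand":1,"translation":[4,-12,32],"twist":[0,0,0]}
    - {"hand":1,"translation":[2,0,35],"twist":[0,0,0]}
    - {"hand":1,"translation":[0,0,34],"twist":[0,0,0]}

```text
time: 3.52
tcp_pos: [0.4225, -0.0547, 0.0941]
orientation: [0.979, 0.203, 0.0, 0.0]
ft_force: [0.8, -0.2, -1.4]
finger_gap: -0.0004
gripper_force: 0.0
```

Request:
play_rows:
  deltas:
    - {"hand":1,"translation":[10,0,0],"twist":[0,0,0]}
    - {"hand":1,"translation":[10,0,0],"twist":[0,0,0]}
    - {"hand":1,"translation":[10,0,0],"twist":[0,0,0]}
    - {"hand":1,"translation":[11,-1,0],"twist":[0,0,0]}
    - {"hand":1,"translation":[11,1,0],"twist":[0,0,0]}

```text
time: 3.93
tcp_pos: [0.4725, -0.034, 0.0972]
orientation: [0.979, 0.203, 0.001, 0.001]
ft_force: [0.6, 0.4, -0.2]
finger_gap: 0.0003
gripper_force: 0.0
```

Run:
```python
from h import *
f=shot('scene'); p=cv2.cvtColor(np.asarray(f['pixels']),cv2.COLOR_RGB2BGR)[110:250,150:370]
g=shot('wrist'); q=cv2.cvtColor(np.asarray(g['pixels']),cv2.COLOR_RGB2BGR)
p=cv2.resize(p,(512,326)); cv2.imwrite('pics/c2.png',cv2.resize(np.vstack([p,q[:260]]),(512,586)))
print(env.state()['ft_force'])
```

```text
[-0.99214894 -0.47396871  0.15845134]
```

View pics/c2.png

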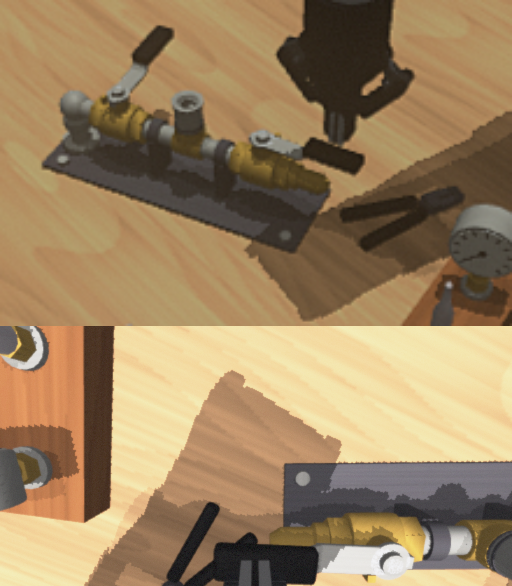

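The scene crop shows the shut fingers behind the drain grip, near its level. In the wrist view the drain stem bolt is at about (392,235) and the grip runs from (215,238) to (318,238), with the fingers at (255,245) just touching its near edge.

Run:
```python
from h import *
f=shot('wrist');s=env.state();print(s['tcp_pos'],s['ft_force'],px(f,s['tcp_pos']))
for n,u,v,z in [('bolt',392,235,.104),('gripL',215,238,.114),('gripR',318,238,.114),('tipedge',255,219,.114),('gripfar',285,218,.114),('gripnear',230,258,.114)]: print(n,ray(f,u,v,z))
for n in ['drain_handle']: print(find(f,n,2))
```

```text
[ 0.47147644 -0.03429112  0.09631814] [-0.08969983  0.47415923  0.10360391] [np.float64(253.81333329290547), np.float64(223.2801202320937)]
bolt [ 0.5001 -0.1114  0.104 ]
gripL [ 0.4613 -0.015   0.114 ]
gripR [ 0.4842 -0.0681  0.114 ]
tipedge [ 0.4807 -0.031   0.114 ]
gripfar [ 0.4878 -0.046   0.114 ]
gripnear [ 0.4531 -0.0274  0.114 ]
[([0.4856, -0.0692, 0.1108], 0.91), ([0.516, -0.1178, 0.0559], 0.42)]
```

Run:
```python
from h import *
f=shot('wrist'); q=cv2.cvtColor(np.asarray(f['pixels']),cv2.COLOR_RGB2BGR)[190:320,190:420]
g=shot('scene'); t=px(g,env.state()['tcp_pos']); print(t)
p=cv2.cvtColor(np.asarray(g['pixels']),cv2.COLOR_RGB2BGR); u,v=map(int,t); p=p[v-35:v+30,u-60:u+55]
b=lambda i:np.clip(cv2.resize(i,(690,300),interpolation=cv2.INTER_CUBIC).astype(float)*2,0,255)
cv2.imwrite('pics/c3.png',np.vstack([b(q),b(p)]))
```

```text
[np.float64(294.83648424752346), np.float64(181.25515755944318)][ WARN:0@0.782] global loadsave.cpp:1063 imwrite_ Unsupported depth image for selected encoder is fallbacked to CV_8U.
```

View pics/c3.png

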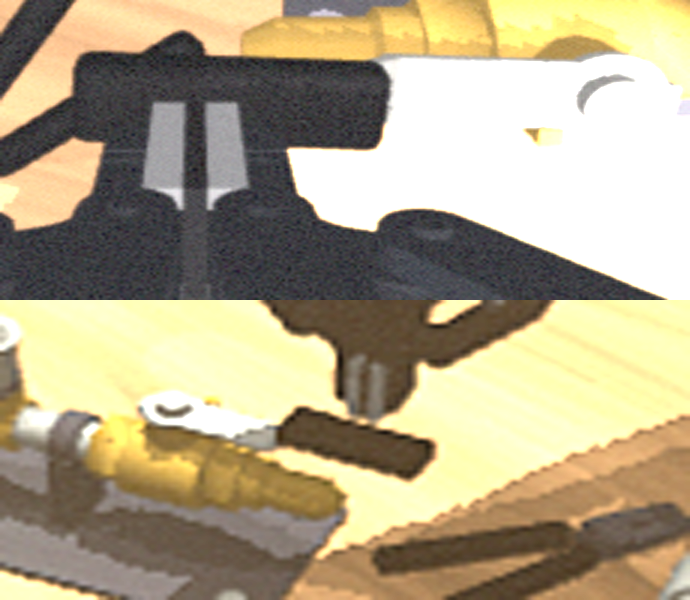

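The fingertips appear about 15 mm short of the nominal TCP in both views, so they float just above the grip at (200,100) of the crop. I'll back off, go lower and push.

Request:
play_rows:
  deltas:
    - {"hand":1,"translation":[-15,0,0],"twist":[0,0,0]}
    - {"hand":1,"translation":[-25,0,0],"twist":[0,0,0]}
    - {"hand":1,"translation":[-10,0,5],"twist":[0,0,0]}
    - {"hand":1,"translation":[0,0,15],"twist":[0,0,0]}
    - {"hand":1,"translation":[0,0,0],"twist":[0,0,0]}

```text
time: 4.65
tcp_pos: [0.423, -0.0546, 0.0741]
orientation: [0.979, 0.202, -0.001, -0.0]
ft_force: [0.8, 0.1, -0.7]
finger_gap: -0.0001
gripper_force: 0.0
```

Request:
play_rows:
  deltas:
    - {"hand":1,"translation":[8,0,0],"twist":[0,0,0]}
    - {"hand":1,"translation":[10,0,0],"twist":[0,0,0]}
    - {"hand":1,"translation":[10,0,0],"twist":[0,0,0]}
    - {"hand":1,"translation":[10,0,0],"twist":[0,0,0]}
    - {"hand":1,"translation":[10,0,0],"twist":[0,0,0]}

```text
time: 5.07
tcp_pos: [0.4699, -0.0347, 0.0755]
orientation: [0.979, 0.203, 0.0, 0.0]
ft_force: [-0.1, -0.8, 0.8]
finger_gap: -0.0003
gripper_force: 0.0
```

Run:
```python
from h import *
for c in ('wrist','top','scene'):
    f=shot(c); print(c,find(f,'drain_handle',1),find(f,'supply_handle',1))
f=shot('wrist'); q=cv2.cvtColor(np.asarray(f['pixels']),cv2.COLOR_RGB2BGR)[170:300,160:420]
g=shot('scene'); p=cv2.cvtColor(np.asarray(g['pixels']),cv2.COLOR_RGB2BGR); t=px(g,env.state()['tcp_pos']); print(t,env.state()['ft_force']); u,v=map(int,t); p=p[v-45:v+30,u-75:u+75]
b=lambda i,h:np.clip(cv2.resize(i,(600,300),interpolation=cv2.INTER_CUBIC).astype(float)*2,0,255).astype(np.uint8)
cv2.imwrite('pics/c4.png',np.vstack([b(q,0),b(p,0)]))
```

```text
wrist [([0.4878, -0.0736, 0.1082], 0.56)] [([0.5137, -0.107, 0.0592], 0.4)]
top [([0.5983, 0.1727, 0.0739], 0.52)] [([0.5217, -0.291, 0.1118], 0.84)]
scene [([0.4859, -0.0629, 0.1053], 0.92)] [([0.5249, -0.2829, 0.1027], 0.53)]
[np.float64(294.7491182308186), np.float64(187.039576076951)] [-0.05836051 -0.53636002 -0.13478224]
```

View pics/c4.png

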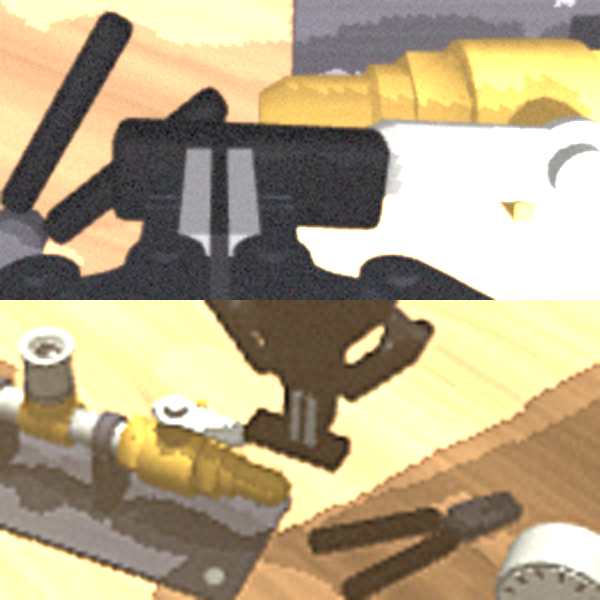

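Both views put the fingertip end about 40 mm behind the reported TCP: wrist row 234 and scene pixel (295,178). So the tips are still just above the grip. I'll back off and go 25 mm lower.

Request:
play_rows:
  deltas:
    - {"hand":1,"translation":[-15,0,0],"twist":[0,0,0]}
    - {"hand":1,"translation":[-25,0,0],"twist":[0,0,0]}
    - {"hand":1,"translation":[-10,-8,5],"twist":[0,0,0]}
    - {"hand":1,"translation":[0,-3,20],"twist":[0,0,0]}
    - {"hand":1,"translation":[0,0,0],"twist":[0,0,0]}

```text
time: 6.03
tcp_pos: [0.4164, -0.0448, 0.0484]
orientation: [0.979, 0.202, -0.001, -0.001]
ft_force: [-0.7, -0.7, -0.2]
finger_gap: -0.0
gripper_force: 0.0
```

Request:
play_rows:
  deltas:
    - {"hand":1,"translation":[6,0,0],"twist":[0,0,0]}
    - {"hand":1,"translation":[6,0,0],"twist":[0,0,0]}
    - {"hand":1,"translation":[6,0,0],"twist":[0,0,0]}
    - {"hand":1,"translation":[6,0,0],"twist":[0,0,0]}
    - {"hand":1,"translation":[6,0,0],"twist":[0,0,0]}

```text
time: 6.45
tcp_pos: [0.4466, -0.0329, 0.0506]
orientation: [0.979, 0.203, 0.0, 0.0]
ft_force: [-5.9, -0.9, 4.0]
finger_gap: 0.0001
gripper_force: 2.6
```

Request:
play_rows:
  deltas:
    - {"hand":1,"translation":[8,0,0],"twist":[0,0,0]}
    - {"hand":1,"translation":[8,-1,0],"twist":[0,0,0]}
    - {"hand":1,"translation":[12,1,0],"twist":[0,0,0]}
    - {"hand":1,"translation":[12,2,0],"twist":[0,0,0]}
    - {"hand":1,"translation":[12,5,0],"twist":[0,0,0]}

```text
time: 6.87
tcp_pos: [0.4962, -0.0187, 0.05]
orientation: [0.979, 0.203, -0.001, -0.0]
ft_force: [-7.0, -4.9, 1.6]
finger_gap: 0.0
gripper_force: 3.3
```

Request:
play_rows:
  deltas:
    - {"hand":1,"translation":[11,5,0],"twist":[0,0,0]}
    - {"hand":1,"translation":[10,7,0],"twist":[0,0,0]}
    - {"hand":1,"translation":[10,8,0],"twist":[0,0,0]}
    - {"hand":1,"translation":[8,9,0],"twist":[0,0,0]}
    - {"hand":1,"translation":[7,11,0],"twist":[0,0,0]}

```text
time: 7.28
tcp_pos: [0.5542, -0.037, 0.0497]
orientation: [0.979, 0.203, -0.001, -0.001]
ft_force: [-6.6, 0.7, 1.0]
finger_gap: -0.0001
gripper_force: 2.9
```

Request:
play_rows:
  deltas:
    - {"hand":1,"translation":[5,9,0],"twist":[0,0,0]}
    - {"hand":1,"translation":[3,8,0],"twist":[0,0,0]}
    - {"hand":1,"translation":[0,4,0],"twist":[0,0,0]}
    - {"hand":1,"translation":[0,2,0],"twist":[0,0,0]}
    - {"hand":1,"translation":[0,0,0],"twist":[0,0,0]}

```text
time: 7.7
tcp_pos: [0.5711, -0.0553, 0.0502]
orientation: [0.979, 0.203, 0.0, -0.0]
ft_force: [0.3, 0.7, -0.5]
finger_gap: -0.0003
gripper_force: 0.1
```

Request:
play_rows:
  deltas:
    - {"hand":1,"translation":[0,2,0],"twist":[0,0,0]}
    - {"hand":1,"translation":[0,2,0],"twist":[0,0,0]}
    - {"hand":1,"translation":[0,2,0],"twist":[0,0,0]}
    - {"hand":1,"translation":[0,1,0],"twist":[0,0,0]}
    - {"hand":1,"translation":[0,0,0],"twist":[0,0,0]}

```text
time: 8.12
tcp_pos: [0.5713, -0.0563, 0.05]
orientation: [0.979, 0.203, -0.002, -0.004]
ft_force: [-17.8, 41.4, 10.9]
finger_gap: 0.0001
gripper_force: 22.5
```

Run:
```python
from h import *
f=shot('wrist'); q=cv2.cvtColor(np.asarray(f['pixels']),cv2.COLOR_RGB2BGR)
g=shot('scene'); p=cv2.cvtColor(np.asarray(g['pixels']),cv2.COLOR_RGB2BGR)
cv2.imwrite('pics/c5.png',np.vstack([q[130:],cv2.resize(p[100:240,150:390],(512,300))]))
print(env.state()['ft_force'],env.state()['tcp_pos'],find(g,'drain_handle'),find(f,'drain_handle'))
```

```text
[-17.33850187  40.29963357  10.43864386] [ 0.57131638 -0.05626205  0.04999709] [([0.5523, -0.218, 0.0004], 0.47)] [([0.5906, -0.0767, 0.1177], 0.92)]
```

View pics/c5.png

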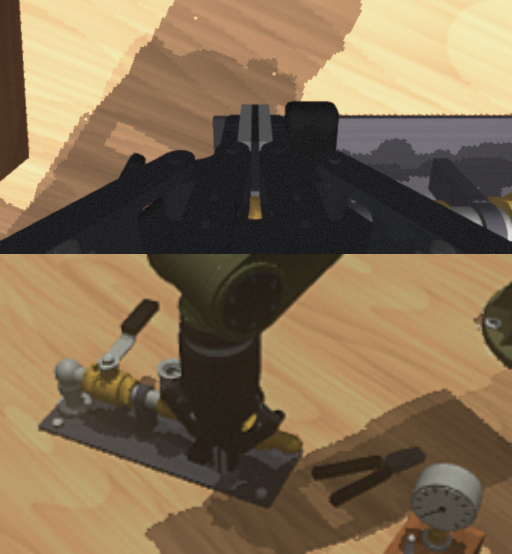

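The wrist view shows the drain grip at (312,250) of the stacked picture, parallel to the tool's x, with the fingers pressing it on the stop at about 45 N. So the drain is shut. I'll release it, rise and turn towards the gauge.

Request:
play_rows:
  deltas:
    - {"hand":1,"translation":[0,-8,0],"twist":[0,0,0]}
    - {"hand":1,"translation":[0,-8,-10],"twist":[0,0,0]}
    - {"hand":1,"translation":[0,0,-40],"twist":[0,0,-0.1]}
    - {"hand":1,"translation":[0,0,-40],"twist":[0,0,-0.12]}
    - {"hand":1,"translation":[0,0,-40],"twist":[0,0,-0.12]}

```text
time: 8.73
tcp_pos: [0.5668, -0.0471, 0.1828]
orientation: [0.93, 0.368, 0.0, 0.0]
ft_force: [0.2, 0.3, 1.0]
finger_gap: 0.0
gripper_force: 0.0
```

Request:
play_rows:
  deltas:
    - {"hand":0.3,"translation":[0,0,-20],"twist":[0,0,-0.12]}
    - {"hand":0.3,"translation":[0,0,0],"twist":[0,0,-0.12]}
    - {"hand":0.3,"translation":[0,0,0],"twist":[0,0,-0.12]}
    - {"hand":0.3,"translation":[0,0,0],"twist":[0,0,-0.12]}
    - {"hand":0.3,"translation":[0,0,0],"twist":[0,0,-0.12]}

```text
time: 9.15
tcp_pos: [0.5672, -0.0473, 0.2014]
orientation: [0.78, 0.626, 0.0, 0.001]
ft_force: [0.6, 0.1, -0.4]
finger_gap: 0.0591
gripper_force: 0.0
```

Request:
play_rows:
  deltas:
    - {"hand":0.3,"translation":[0,0,0],"twist":[0,0,-0.12]}
    - {"hand":0.3,"translation":[0,0,0],"twist":[0,0,-0.12]}
    - {"hand":0.3,"translation":[0,0,0],"twist":[0,0,-0.12]}
    - {"hand":0.3,"translation":[0,0,0],"twist":[0,0,-0.12]}
    - {"hand":0.3,"translation":[0,0,0],"twist":[0,0,-0.046]}

```text
time: 9.57
tcp_pos: [0.5673, -0.0473, 0.2013]
orientation: [0.59, 0.808, 0.0, 0.001]
ft_force: [-0.6, 0.4, -0.2]
finger_gap: 0.0594
gripper_force: 0.0
```

Request:
play_rows:
  deltas:
    - {"hand":0.3,"translation":[28,-9,0],"twist":[0,0,0]}
    - {"hand":0.3,"translation":[28,-9,0],"twist":[0,0,0]}
    - {"hand":0.3,"translation":[28,-9,0],"twist":[0,0,0]}
    - {"hand":0.3,"translation":[28,-9,0],"twist":[0,0,0]}
    - {"hand":0.3,"translation":[28,-9,0],"twist":[0,0,0]}

```text
time: 9.98
tcp_pos: [0.4816, 0.0738, 0.2012]
orientation: [0.592, 0.806, 0.0, 0.001]
ft_force: [1.5, 0.6, 0.5]
finger_gap: 0.0598
gripper_force: 0.0
```

Request:
play_rows:
  deltas:
    - {"hand":0.3,"translation":[28,-9,0],"twist":[0,0,0]}
    - {"hand":0.3,"translation":[28,-9,0],"twist":[0,0,0]}
    - {"hand":0.3,"translation":[8,0,0],"twist":[0,0,0]}
    - {"hand":0.3,"translation":[0,0,0],"twist":[0,0,0]}
    - {"hand":0.3,"translation":[0,0,0],"twist":[0,0,0]}

```text
time: 10.4
tcp_pos: [0.4466, 0.1286, 0.201]
orientation: [0.592, 0.806, 0.0, 0.001]
ft_force: [0.4, 0.6, 0.2]
finger_gap: 0.0598
gripper_force: 0.0
```

Run:
```python
from h import *
f=shot('wrist'); s=env.state(); q=cv2.cvtColor(np.asarray(f['pixels']),cv2.COLOR_RGB2BGR)
cv2.imwrite('pics/c6.png',q)
print(s['time'],s['tcp_pos'],s['orientation'],s['finger_gap'],s['ft_force'])
for n in ['gauge_case','gauge_shoulder','nozzle_mid','blank_mid','block']: print(n,find(f,n,1))
t=shot('top'); 
for n in ['manifold','drain_handle']: print(n,find(t,n,1))
np.savez('w6.npz',**{k:v for k,v in f.items() if k in('E','fx','fy','cx','cy')})
```

```text
10.45 [0.44677795 0.12812597 0.20070648] [5.92376237e-01 8.05661337e-01 1.49956287e-04 4.26369858e-04] 0.06003049210786416 [ 0.54166662 -0.01667162 -0.18292078]
gauge_case [([0.4494, 0.1389, 0.1401], 0.98)]
gauge_shoulder [([0.4445, 0.1382, 0.1416], 0.94)]
nozzle_mid [([0.5205, 0.1554, 0.0793], 0.8)]
blank_mid [([0.596, 0.1751, 0.0686], 0.9)]
block [([0.5325, 0.1627, 0.0442], 0.75)]
manifold [([0.5333, -0.1929, 0.0073], 0.81)]
drain_handle [([0.5445, -0.0937, 0.1097], 0.98)]
```

View pics/c6.png

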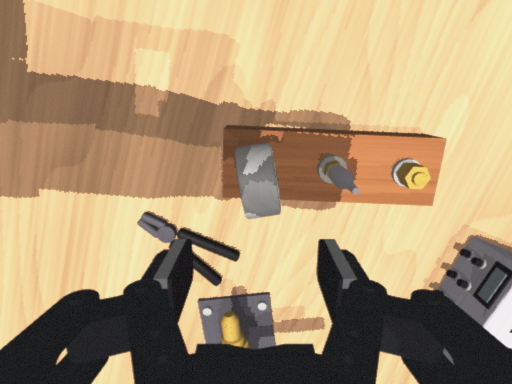

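The wrist view shows the gauge rim from (253,147) to (263,215), tilted about 0.13 rad from the tool's x, with the nozzle at (340,172). The gauge is nearly centred between the fingers. I'll correct the yaw and descend.

Request:
play_rows:
  deltas:
    - {"hand":0.3,"translation":[2,0,15],"twist":[0,0,-0.07]}
    - {"hand":0.3,"translation":[0,0,25],"twist":[0,0,-0.06]}
    - {"hand":0.3,"translation":[0,0,25],"twist":[0,0,0]}
    - {"hand":0.3,"translation":[0,0,25],"twist":[0,0,0]}
    - {"hand":0.3,"translation":[0,0,20],"twist":[0,0,0]}

```text
time: 11.27
tcp_pos: [0.4452, 0.1305, 0.0886]
orientation: [0.539, 0.842, -0.0, -0.0]
ft_force: [0.3, 0.5, 0.5]
finger_gap: 0.0592
gripper_force: 0.0
```

Request:
play_rows:
  deltas:
    - {"hand":0.3,"translation":[0,0,18],"twist":[0,0,0]}
    - {"hand":0.3,"translation":[0,0,12],"twist":[0,0,0]}
    - {"hand":0.3,"translation":[0,0,8],"twist":[0,0,0]}
    - {"hand":0.3,"translation":[0,0,0],"twist":[0,0,0]}
    - {"hand":0.3,"translation":[0,0,0],"twist":[0,0,0]}

```text
time: 11.68
tcp_pos: [0.4458, 0.1306, 0.0525]
orientation: [0.539, 0.842, -0.0, -0.0]
ft_force: [-0.5, -0.2, 1.5]
finger_gap: 0.0602
gripper_force: 0.0
```

Run:
```python
from h import *
f=shot('wrist'); q=cv2.cvtColor(np.asarray(f['pixels']),cv2.COLOR_RGB2BGR)
g=shot('scene'); p=cv2.cvtColor(np.asarray(g['pixels']),cv2.COLOR_RGB2BGR)
cv2.imwrite('pics/c7.png',np.vstack([q[90:350],cv2.resize(p[140:320,270:430],(512,338))[:,:]]))
print(env.state()['tcp_pos'],env.state()['ft_force'],env.state()['finger_gap'])
```

```text
[0.44621629 0.13073803 0.0531477 ] [ 0.07864788 -0.36882967  0.2832363 ] 0.05967040658539216
```

View pics/c7.png

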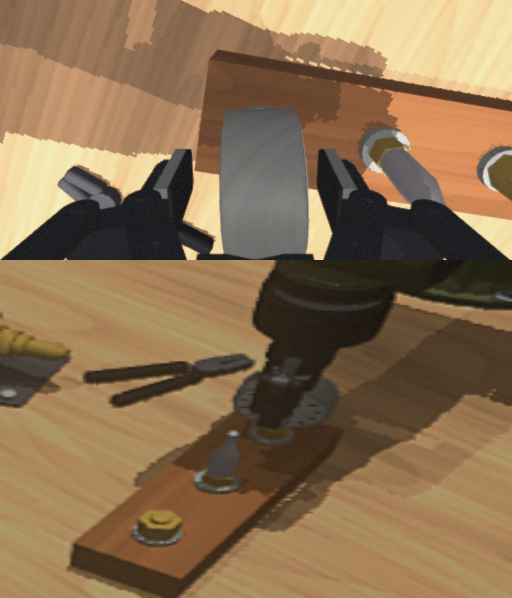

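The case stands between the pads in the wrist crop (220 to 308 wide, pads at 188 and 322), aligned with them. I'll close and lift a little.

Request:
play_rows:
  deltas:
    - {"hand":1,"translation":[0,2,0],"twist":[0,0,0]}
    - {"hand":1,"translation":[0,0,0],"twist":[0,0,0]}
    - {"hand":1,"translation":[0,0,0],"twist":[0,0,0]}
    - {"hand":1,"translation":[0,0,0],"twist":[0,0,0]}
    - {"hand":1,"translation":[0,0,0],"twist":[0,0,0]}

```text
time: 12.2
tcp_pos: [0.4481, 0.1317, 0.053]
orientation: [0.539, 0.843, 0.001, 0.001]
ft_force: [1.3, 0.8, 5.8]
finger_gap: 0.0294
gripper_force: 58.5
```

Request:
play_rows:
  deltas:
    - {"hand":1,"translation":[0,0,0],"twist":[0,0,0]}
    - {"hand":1,"translation":[0,0,-5],"twist":[0,0,0]}
    - {"hand":1,"translation":[0,0,-10],"twist":[0,0,0]}
    - {"hand":1,"translation":[0,0,-15],"twist":[0,0,0]}
    - {"hand":1,"translation":[0,0,-20],"twist":[0,0,0]}

```text
time: 12.62
tcp_pos: [0.4466, 0.1313, 0.1025]
orientation: [0.539, 0.842, -0.001, -0.001]
ft_force: [0.6, -1.1, -2.1]
finger_gap: 0.0295
gripper_force: 59.1
```

Request:
play_rows:
  deltas:
    - {"hand":1,"translation":[0,0,-28],"twist":[0,0,0]}
    - {"hand":1,"translation":[0,0,-35],"twist":[0,0,0]}
    - {"hand":1,"translation":[-5,0,-35],"twist":[0,0,0]}
    - {"hand":1,"translation":[-20,-4,-30],"twist":[0,0,0]}
    - {"hand":1,"translation":[-30,-6,0],"twist":[0,0,0]}

```text
time: 13.03
tcp_pos: [0.4629, 0.0782, 0.237]
orientation: [0.538, 0.843, 0.003, 0.003]
ft_force: [1.2, -0.2, -2.9]
finger_gap: 0.0292
gripper_force: 59.5
```

Request:
play_rows:
  deltas:
    - {"hand":1,"translation":[-32,-6,0],"twist":[0,0,0]}
    - {"hand":1,"translation":[-32,-6,0],"twist":[0,0,0]}
    - {"hand":1,"translation":[-32,-6,0],"twist":[0,0,0]}
    - {"hand":1,"translation":[-32,-6,0],"twist":[0,0,0]}
    - {"hand":1,"translation":[-32,-6,0],"twist":[0,0,0]}

```text
time: 13.45
tcp_pos: [0.5011, -0.082, 0.2309]
orientation: [0.539, 0.842, -0.0, -0.0]
ft_force: [0.9, -0.1, -3.2]
finger_gap: 0.0297
gripper_force: 59.4
```

Request:
play_rows:
  deltas:
    - {"hand":1,"translation":[-32,-6,0],"twist":[0,0,0]}
    - {"hand":1,"translation":[-32,-6,0],"twist":[0,0,0]}
    - {"hand":1,"translation":[-32,-6,0],"twist":[0,0,0]}
    - {"hand":1,"translation":[-20,-2,0],"twist":[0,0,0]}
    - {"hand":1,"translation":[0,0,0],"twist":[0,0,0]}

```text
time: 13.87
tcp_pos: [0.5318, -0.1974, 0.2301]
orientation: [0.54, 0.842, -0.0, -0.0]
ft_force: [0.1, 0.0, -3.2]
finger_gap: 0.0295
gripper_force: 59.3
```

Run:
```python
from h import *
f=shot('wrist'); s=env.state(); q=cv2.cvtColor(np.asarray(f['pixels']),cv2.COLOR_RGB2BGR)
t=shot('top'); p=cv2.cvtColor(np.asarray(t['pixels']),cv2.COLOR_RGB2BGR)
g=shot('scene'); r=cv2.cvtColor(np.asarray(g['pixels']),cv2.COLOR_RGB2BGR)
u,v=map(int,px(g,[.531,-.195,.15])); print('scene crop',u-50,v-50)
cv2.imwrite('pics/c8.png',np.vstack([np.clip(q[60:310].astype(int)*1.5,0,255),cv2.resize(np.clip(r[v-50:v+37,u-64:u+64].astype(int)*1.5,0,255).astype(np.uint8),(512,348),interpolation=cv2.INTER_CUBIC)]).astype(np.uint8))
print(s['time'],s['tcp_pos'],s['orientation'],s['finger_gap'],s['ft_force'])
print('mouth px',px(f,[.531,-.195,.118]),'plug tip px',px(f,np.array(s['tcp_pos'])-[0,0,.037]),'shoulder',px(f,np.array(s['tcp_pos'])-[0,0,.007]),f['cx'],f['cy'])
print('scene: mouth',px(g,[.531,-.195,.118]),'tip',px(g,np.array(s['tcp_pos'])-[0,0,.037]))
```

```text
scene crop 179 90
13.9167 [ 0.53150935 -0.19560971  0.23010384] [ 5.39697851e-01  8.41858503e-01 -1.77581122e-04 -6.77995027e-04] 0.0291371648155404 [-0.68301079  0.49802465 -3.7147459 ]
mouth px [np.float64(255.16251974845173), np.float64(174.6504915582621)] plug tip px [np.float64(255.38678712290488), np.float64(200.00911494030458)] shoulder [np.float64(255.38907727283444), np.float64(214.75094812833024)] 254.61378472247736 192.3955903259827
scene: mouth [np.float64(230.01075599270584), np.float64(151.23966321327708)] tip [np.float64(227.68119151660878), np.float64(125.47587943382428)]
```

View pics/c8.png

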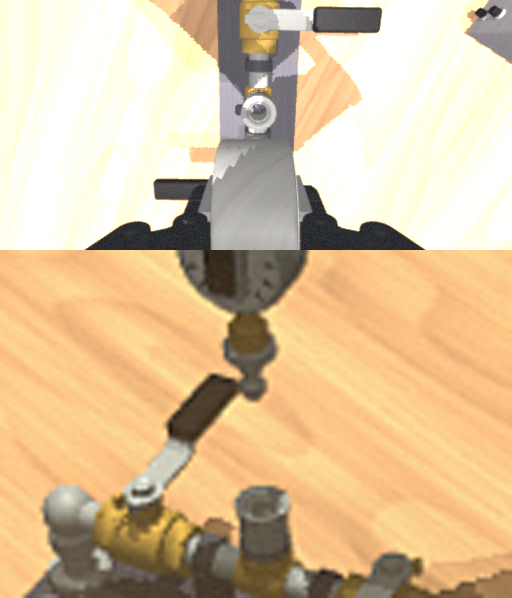

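The wrist crop shows the mouth at (259,172) in full-frame pixels, about 3.4 mm in +y and 2.8 mm in +x of the tool from the gauge axis. The scene crop shows the plug tip hanging upright above it. I'll correct and lower.

Request:
play_rows:
  deltas:
    - {"hand":1,"translation":[2.5,3,10],"twist":[0,0,0]}
    - {"hand":1,"translation":[0,0,20],"twist":[0,0,0]}
    - {"hand":1,"translation":[0,0,20],"twist":[0,0,0]}
    - {"hand":1,"translation":[0,0,15],"twist":[0,0,0]}
    - {"hand":1,"translation":[0,0,5],"twist":[0,0,0]}

```text
time: 14.43
tcp_pos: [0.5325, -0.189, 0.1575]
orientation: [0.538, 0.843, -0.0, -0.002]
ft_force: [-0.1, -0.3, -3.8]
finger_gap: 0.0297
gripper_force: 59.3
```

Request:
play_rows:
  deltas:
    - {"hand":1,"translation":[0,0,3],"twist":[0,0,0]}
    - {"hand":1,"translation":[0,0,3],"twist":[0,0,0]}
    - {"hand":1,"translation":[0,0,3],"twist":[0,0,0]}
    - {"hand":1,"translation":[0,0,3],"twist":[0,0,0]}
    - {"hand":1,"translation":[0,0,0],"twist":[0,0,0]}

```text
time: 14.85
tcp_pos: [0.5336, -0.1907, 0.1483]
orientation: [0.539, 0.842, -0.0, 0.0]
ft_force: [0.0, 0.4, -2.4]
finger_gap: 0.0295
gripper_force: 59.6
```

Request:
play_rows:
  deltas:
    - {"hand":1,"translation":[0,0,2.5],"twist":[0,0,0]}
    - {"hand":1,"translation":[0,0,2.5],"twist":[0,0,0]}
    - {"hand":1,"translation":[0,0,2],"twist":[0,0,0]}
    - {"hand":1,"translation":[0,0,2],"twist":[0,0,0]}
    - {"hand":1,"translation":[0,0,0],"twist":[0,0,0]}

```text
time: 15.27
tcp_pos: [0.5331, -0.1914, 0.1392]
orientation: [0.539, 0.842, -0.001, -0.0]
ft_force: [-3.3, -4.4, -1.4]
finger_gap: 0.0294
gripper_force: 59.6
```

Request:
play_rows:
  deltas:
    - {"hand":1,"translation":[0,0,1.5],"twist":[0,0,0]}
    - {"hand":1,"translation":[0,0,1.5],"twist":[0,0,0]}
    - {"hand":1,"translation":[0,0,1.5],"twist":[0,0,0]}
    - {"hand":1,"translation":[0,0,1.5],"twist":[0,0,0]}
    - {"hand":1,"translation":[0,0,0],"twist":[0,0,0]}

```text
time: 15.68
tcp_pos: [0.5336, -0.1916, 0.1347]
orientation: [0.539, 0.842, -0.001, 0.001]
ft_force: [-6.1, -3.5, 9.2]
finger_gap: 0.0298
gripper_force: 60.5
```

Request:
play_rows:
  deltas:
    - {"hand":1,"translation":[0,-1,1.5],"twist":[0,0,0]}
    - {"hand":1,"translation":[0,0,1.5],"twist":[0,0,0]}
    - {"hand":1,"translation":[0,0,1.5],"twist":[0,0,0]}
    - {"hand":1,"translation":[0,0,1.5],"twist":[0,0,0]}
    - {"hand":1,"translation":[0,0,0],"twist":[0,0,0]}

```text
time: 16.1
tcp_pos: [0.533, -0.1916, 0.1283]
orientation: [0.539, 0.842, -0.0, 0.001]
ft_force: [0.1, -2.5, -1.0]
finger_gap: 0.0295
gripper_force: 59.8
```

Request:
play_rows:
  deltas:
    - {"hand":1,"translation":[0,0,1],"twist":[0,0,0]}
    - {"hand":1,"translation":[0,0,1],"twist":[0,0,0]}
    - {"hand":1,"translation":[0,0,1],"twist":[0,0,0]}
    - {"hand":1,"translation":[0,0,0],"twist":[0,0,0]}
    - {"hand":1,"translation":[0,0,0],"twist":[0,0,0]}

```text
time: 16.52
tcp_pos: [0.5328, -0.1915, 0.125]
orientation: [0.539, 0.842, -0.0, 0.001]
ft_force: [-3.8, -3.7, 8.2]
finger_gap: 0.0292
gripper_force: 60.4
```

Request:
play_rows:
  deltas:
    - {"hand":1,"translation":[0,0,1],"twist":[0,0,0]}
    - {"hand":1,"translation":[0,0,1],"twist":[0,0,0]}
    - {"hand":1,"translation":[0,0,0],"twist":[0,0,0]}
    - {"hand":1,"translation":[0,0,0],"twist":[0,0,0]}
    - {"hand":1,"translation":[0,0,0],"twist":[0,0,0]}

```text
time: 16.93
tcp_pos: [0.533, -0.1916, 0.1249]
orientation: [0.539, 0.842, -0.0, 0.001]
ft_force: [-10.7, -2.5, 24.6]
finger_gap: 0.0291
gripper_force: 62.5
```

Request:
play_rows:
  deltas:
    - {"hand":1,"translation":[0,-0.5,1],"twist":[0,0,0]}
    - {"hand":1,"translation":[0,0,0],"twist":[0,0,0]}
    - {"hand":1,"translation":[0,0,0],"twist":[0,0,0]}
    - {"hand":1,"translation":[0,0,-1.5],"twist":[0,0,0]}
    - {"hand":1,"translation":[0,0,-1.5],"twist":[0,0,0]}

```text
time: 17.35
tcp_pos: [0.5326, -0.1914, 0.1251]
orientation: [0.539, 0.842, 0.0, 0.001]
ft_force: [1.3, -2.4, -4.3]
finger_gap: 0.0294
gripper_force: 59.4
```

Request:
play_rows:
  deltas:
    - {"hand":1,"translation":[0,0,-0.8],"twist":[0,0,0]}
    - {"hand":1,"translation":[0,0,0],"twist":[0,0,0]}
    - {"hand":1,"translation":[0,0,0],"twist":[0,0,0]}
    - {"hand":1,"translation":[0,0,0],"twist":[0,0,0]}
    - {"hand":1,"translation":[0,0,0],"twist":[0,0,0]}

```text
time: 17.77
tcp_pos: [0.5325, -0.1914, 0.1251]
orientation: [0.539, 0.842, 0.0, 0.0]
ft_force: [2.6, -3.5, 0.6]
finger_gap: 0.0295
gripper_force: 60.0
```

Request:
play_rows:
  deltas:
    - {"hand":0,"translation":[0,0,0],"twist":[0,0,0]}
    - {"hand":0,"translation":[0,0,0],"twist":[0,0,0]}
    - {"hand":0,"translation":[0,0,0],"twist":[0,0,0]}
    - {"hand":0,"translation":[0,0,0],"twist":[0,0,0]}
    - {"hand":0,"translation":[0,0,-10],"twist":[0,0,0]}

```text
time: 18.18
tcp_pos: [0.5313, -0.1907, 0.1336]
orientation: [0.539, 0.843, -0.0, -0.002]
ft_force: [-0.2, -0.1, 0.3]
finger_gap: 0.0851
gripper_force: 0.0
```

Request:
play_rows:
  deltas:
    - {"hand":0,"translation":[0,0,-20],"twist":[0,0,0]}
    - {"hand":0,"translation":[0,0,-25],"twist":[0,0,0]}
    - {"hand":0,"translation":[0,0,-25],"twist":[0,0,0]}
    - {"hand":0,"translation":[0,0,-25],"twist":[0,0,0]}
    - {"hand":0,"translation":[0,0,-10],"twist":[0,0,0]}

```text
time: 18.6
tcp_pos: [0.5329, -0.1915, 0.2444]
orientation: [0.539, 0.843, 0.0, 0.002]
ft_force: [0.6, 0.1, 0.0]
finger_gap: 0.0856
gripper_force: 0.0
```

Run:
```python
from h import *
s=env.state();print(s['tcp_pos'],s['finger_gap'],s['ft_force'])
for c in('wrist','scene','top'):
    f=shot(c,'d9%s.png'%c); print(c,[(n,find(f,n)) for n in('gauge_case','gauge_shoulder','drain_handle','supply_handle')])
```

```text
[ 0.53291239 -0.19145575  0.24439329] 0.08564888511554125 [0.64659139 0.14598918 0.04608144]
wrist [('gauge_case', [([0.5307, -0.1834, 0.2101], 0.6)]), ('gauge_shoulder', [([0.5274, -0.1837, 0.2113], 0.59)]), ('drain_handle', [([0.5467, -0.0958, 0.1143], 0.65)]), ('supply_handle', [([0.5144, -0.2888, 0.1067], 0.74)])]
scene [('gauge_case', [([0.5425, -0.1816, 0.1905], 0.78)]), ('gauge_shoulder', [([0.5433, -0.1809, 0.1897], 0.83)]), ('drain_handle', [([0.5598, -0.0876, 0.1131], 0.72)]), ('supply_handle', [([0.535, -0.2756, 0.0981], 0.64)])]
top [('gauge_case', [([0.5254, -0.1964, 0.2116], 0.42)]), ('gauge_shoulder', [([0.5241, -0.1973, 0.2122], 0.59)]), ('drain_handle', [([0.5453, -0.0916, 0.1079], 0.82)]), ('supply_handle', [([0.5178, -0.298, 0.1184], 0.62)])]
```

Request:
play_rows:
  deltas:
    - {"hand":1,"translation":[-10,-23,-5],"twist":[0,0,0]}
    - {"hand":1,"translation":[-10,-23,0],"twist":[0,0,0]}
    - {"hand":1,"translation":[-10,-23,0],"twist":[0,0,0]}
    - {"hand":1,"translation":[-10,-23,0],"twist":[0,0,0]}
    - {"hand":1,"translation":[0,0,15],"twist":[0,0,0]}

```text
time: 19.77
tcp_pos: [0.4642, -0.2692, 0.2325]
orientation: [0.54, 0.842, -0.0, 0.002]
ft_force: [1.1, 0.1, 0.8]
finger_gap: 0.0255
gripper_force: 0.0
```

Request:
play_rows:
  deltas:
    - {"hand":1,"translation":[0,0,35],"twist":[0,0,0]}
    - {"hand":1,"translation":[0,0,40],"twist":[0,0,0]}
    - {"hand":1,"translation":[0,0,40],"twist":[0,0,0]}
    - {"hand":1,"translation":[0,0,40],"twist":[0,0,0]}
    - {"hand":1,"translation":[0,0,28],"twist":[0,0,0]}

```text
time: 20.18
tcp_pos: [0.4643, -0.2654, 0.0439]
orientation: [0.539, 0.842, 0.0, -0.001]
ft_force: [0.1, 0.7, 0.5]
finger_gap: -0.0004
gripper_force: 0.0
```

Request:
play_rows:
  deltas:
    - {"hand":1,"translation":[-5,0,0],"twist":[0,0,0]}
    - {"hand":1,"translation":[-5,0,0],"twist":[0,0,0]}
    - {"hand":1,"translation":[-6,0,0],"twist":[0,0,0]}
    - {"hand":1,"translation":[-6,0,0],"twist":[0,0,0]}
    - {"hand":1,"translation":[-6,0,0],"twist":[0,0,0]}

```text
time: 20.6
tcp_pos: [0.4781, -0.2925, 0.0491]
orientation: [0.539, 0.842, 0.0, 0.001]
ft_force: [-4.7, 5.9, 3.2]
finger_gap: 0.0001
gripper_force: 2.8
```

Request:
play_rows:
  deltas:
    - {"hand":1,"translation":[-8,-2,0],"twist":[0,0,0]}
    - {"hand":1,"translation":[-8,-1,0],"twist":[0,0,0]}
    - {"hand":1,"translation":[-12,1,0],"twist":[0,0,0]}
    - {"hand":1,"translation":[-12,2,0],"twist":[0,0,0]}
    - {"hand":1,"translation":[-12,5,0],"twist":[0,0,0]}

```text
time: 21.02
tcp_pos: [0.5039, -0.337, 0.0482]
orientation: [0.539, 0.842, 0.0, -0.0]
ft_force: [-3.3, 7.3, 1.3]
finger_gap: 0.0001
gripper_force: 3.5
```

Request:
play_rows:
  deltas:
    - {"hand":1,"translation":[-11,5,0],"twist":[0,0,0]}
    - {"hand":1,"translation":[-10,7,0],"twist":[0,0,0]}
    - {"hand":1,"translation":[-10,8,0],"twist":[0,0,0]}
    - {"hand":1,"translation":[-8,9,0],"twist":[0,0,0]}
    - {"hand":1,"translation":[-7,11,0],"twist":[0,0,0]}

```text
time: 21.43
tcp_pos: [0.5592, -0.3623, 0.0479]
orientation: [0.539, 0.842, -0.0, -0.001]
ft_force: [-6.6, 3.2, 0.6]
finger_gap: -0.0
gripper_force: 3.0
```

Request:
play_rows:
  deltas:
    - {"hand":1,"translation":[-4,8,0],"twist":[0,0,0]}
    - {"hand":1,"translation":[-3,6,0],"twist":[0,0,0]}
    - {"hand":1,"translation":[0,3,0],"twist":[0,0,0]}
    - {"hand":1,"translation":[0,1,0],"twist":[0,0,0]}
    - {"hand":1,"translation":[0,0,0],"twist":[0,0,0]}

```text
time: 21.85
tcp_pos: [0.5787, -0.3612, 0.0479]
orientation: [0.539, 0.842, -0.0, 0.001]
ft_force: [-0.8, -1.4, -0.3]
finger_gap: 0.0006
gripper_force: 0.6
```

Request:
play_rows:
  deltas:
    - {"hand":1,"translation":[0,1,0],"twist":[0,0,0]}
    - {"hand":1,"translation":[0,1,0],"twist":[0,0,0]}
    - {"hand":1,"translation":[0,1,0],"twist":[0,0,0]}
    - {"hand":1,"translation":[0,0,0],"twist":[0,0,0]}
    - {"hand":1,"translation":[0,0,0],"twist":[0,0,0]}

```text
time: 22.27
tcp_pos: [0.5803, -0.3604, 0.0478]
orientation: [0.539, 0.842, -0.001, 0.0]
ft_force: [-8.2, -7.2, 2.6]
finger_gap: -0.0004
gripper_force: 5.1
```

Request:
play_rows:
  deltas:
    - {"hand":1,"translation":[0,1,0],"twist":[0,0,0]}
    - {"hand":1,"translation":[0,1,0],"twist":[0,0,0]}
    - {"hand":1,"translation":[0,0.5,0],"twist":[0,0,0]}
    - {"hand":1,"translation":[0,0,0],"twist":[0,0,0]}
    - {"hand":1,"translation":[0,0,0],"twist":[0,0,0]}

```text
time: 22.68
tcp_pos: [0.5806, -0.3602, 0.0477]
orientation: [0.539, 0.842, -0.002, -0.002]
ft_force: [-24.4, -9.3, 7.7]
finger_gap: -0.0001
gripper_force: 13.0
```

Request:
play_rows:
  deltas:
    - {"hand":1,"translation":[0,-6,0],"twist":[0,0,0]}
    - {"hand":1,"translation":[0,-14,0],"twist":[0,0,0]}
    - {"hand":1,"translation":[-10,-10,-30],"twist":[0,0,0]}
    - {"hand":1,"translation":[0,0,-40],"twist":[0,0,0]}
    - {"hand":1,"translation":[0,0,-40],"twist":[0,0,0]}

```text
time: 23.1
tcp_pos: [0.5596, -0.3799, 0.1582]
orientation: [0.539, 0.842, 0.0, -0.001]
ft_force: [-0.1, -0.9, 0.3]
finger_gap: -0.0003
gripper_force: 0.0
```

Request:
play_rows:
  deltas:
    - {"hand":1,"translation":[0,0,-40],"twist":[0,0,0]}
    - {"hand":1,"translation":[0,-20,-40],"twist":[0,0,0]}
    - {"hand":1,"translation":[0,-40,0],"twist":[0,0,0]}
    - {"hand":1,"translation":[0,-40,0],"twist":[0,0,0]}
    - {"hand":1,"translation":[0,0,0],"twist":[0,0,0]}

```text
time: 23.52
tcp_pos: [0.4664, -0.4237, 0.2358]
orientation: [0.54, 0.841, -0.0, 0.001]
ft_force: [-0.1, -0.8, 0.0]
finger_gap: -0.0004
gripper_force: 0.0
```

Run:
```python
from h import *
s=env.state();print(s['time'],s['tcp_pos'],s['ft_force'])
for c in('wrist','scene','top'):
    f=shot(c,'e10%s.png'%c); print(c,[(n,find(f,n)) for n in('gauge_case','drain_handle','supply_handle','nozzle_mid','blank_mid','cutters')])
    m=cv2.cvtColor(np.asarray(f['pixels']),cv2.COLOR_RGB2HSV)
    # black grips: dark blobs, elongation direction at z=.112
    k=(m[...,2]<60).astype(np.uint8); n,l,st,ce=cv2.connectedComponentsWithStats(k)
    for i in range(1,n):
        if 80<st[i,4]<2500:
            pts=np.argwhere(l==i)[:,::-1].astype(np.float32); (cx,cy),(w,h),a=cv2.minAreaRect(pts); b=cv2.boxPoints(((cx,cy),(w,h),a)); 
            if w<h: e=[(b[1]+b[2])/2,(b[0]+b[3])/2]
            else: e=[(b[0]+b[1])/2,(b[2]+b[3])/2]
            p,q=[ray(f,*x,.112) for x in e]; c0=(p+q)/2
            if .4<c0[0]<.75 and -.5<c0[1]<.05: print('  blob',c0,'len',np.linalg.norm(p-q).round(3),'wid',round(min(w,h),1),'yaw',(np.arctan2(*(p-q)[1::-1])%np.pi).round(3))
```

```text
23.5167 [ 0.46643052 -0.42371756  0.23579657] [-0.12183777 -0.81804037  0.01101369]
wrist [('gauge_case', []), ('drain_handle', []), ('supply_handle', [([0.5838, -0.317, 0.1054], 0.84)]), ('nozzle_mid', []), ('blank_mid', []), ('cutters', [])]
  blob [ 0.52455 -0.27865  0.112  ] len 0.088 wid 21.1 yaw 1.923
  blob [ 0.59605 -0.3419   0.112  ] len 0.059 wid 24.9 yaw 1.991
  blob [ 0.69355 -0.46245  0.112  ] len 0.05 wid 2.5 yaw 1.569
  blob [ 0.72825 -0.4594   0.112  ] len 0.018 wid 6.1 yaw 1.161
scene [('gauge_case', [([0.5412, -0.1822, 0.1898], 0.73)]), ('drain_handle', [([0.5598, -0.086, 0.1089], 0.91)]), ('supply_handle', [([0.5916, -0.3146, 0.1039], 0.67)]), ('nozzle_mid', [([0.5342, 0.1545, 0.0701], 0.77)]), ('blank_mid', [([0.6099, 0.1806, 0.0696], 0.76)]), ('cutters', [([0.4023, 0.0043, 0.0084], 0.65)])]
  blob [ 0.60165 -0.3357   0.112  ] len 0.064 wid 8.2 yaw 1.958
  blob [ 0.54705 -0.1727   0.112  ] len 0.052 wid 12.2 yaw 0.97
  blob [ 0.5972  -0.11755  0.112  ] len 0.275 wid 35.8 yaw 1.969
top [('gauge_case', [([0.5274, -0.1866, 0.2101], 0.63)]), ('drain_handle', [([0.5437, -0.0897, 0.112], 0.59)]), ('supply_handle', [([0.5908, -0.3142, 0.1102], 0.95)]), ('nozzle_mid', [([0.5224, 0.1475, 0.0659], 0.7)]), ('blank_mid', []), ('cutters', [([0.3979, 0.0051, 0.0102], 0.79)])]
  blob [ 0.59855 -0.33955  0.112  ] len 0.058 wid 8.1 yaw 2.005
  blob [ 0.5687 -0.0835  0.112 ] len 0.055 wid 8.0 yaw 0.416
  blob [ 0.5444 -0.1626  0.112 ] len 0.069 wid 11.0 yaw 2.215
  blob [ 0.42245 -0.0006   0.112  ] len 0.071 wid 3.9 yaw 2.984
```

```bash
python3 -c "
from plant import env
print(env.job_done())"
```

```text
the job is handed in; nothing more can be done
None
```

I shut the drain valve to its stop, plugged the gauge into the coupler, then opened the supply valve to its stop, and handed the job in at about 24 s. The force and height readings show the gauge fully home. Pressing the drain onto its stop briefly read about 45 N at the wrist, through the fingertips; I have no verdict back.

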